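# Blind locking pin in a control box

### The arm

A 6-joint arm with a two-finger parallel gripper is mounted at the origin on the work surface. World frame = base frame: x ahead of the robot, y to its left, z up, the work surface at z = 0. Lengths are in m, angles in degrees, forces in N, time in s.
With the tool pointing down it reaches from about 0.35 to 0.95 m from the base axis. Payload 17.4 kg.
Tool frame: the origin (TCP) lies at the very end of the fingers, on their centre line; the grasp point (between the pads) lies 19 mm behind it (r.tcp_to_grasp is the distance from the TCP to the grasp point, in m); z points along the fingers, y is the direction in which the jaws open and shut (so a half turn about z gives the same grasp; the last joint's range is limited). The gripper opens to 93 mm and grips with 3 to 60 N. Pads are 15 mm wide; open, the fingers measure 128 mm over their backs; the gripper's body (75 mm by 188 mm) begins 65 mm behind the grasp point.
Start: joints at [-66.452, 6.646, 82.598, -0, 90.757, -2.166], TCP at [0.293, -0.608, 0.219] pointing down, gripper open.
Joint ranges: [-162.19, 162.19], [-47.58, 125.68], [4.15, 143.07], [-65.23, 245.23], [0.69, 171.88], [-170.13, 170.13]. Speed limits (degrees/s): [108.29, 108.29, 127.2, 180, 180, 180].

### API

Orientations are given as a 3x3 rotation matrix whose columns are the frame's x, y, z axes.
In Python, from bench import r gives the robot as it stands.
- The arm moves only by the tool jog_arm, never from a script. Its argument "motion" is a list of rows, each an object of numbers: "grip": the closure in counts, from 0 (fully open) to 255 (shut); "tx", "ty", "tz": the shift along the world's x, y, z in m; "rx", "ry", "rz": the turn, a rotation vector about the world's x, y, z in rad. In form: [{"grip": .., "tx": .., "ty": .., "tz": .., "rx": .., "ry": .., "rz": ..}, ...]. A call has 1 to 8 rows; each row shifts and turns the commanded pose from where the row before left it; what a row does not reach is not made up. A row lasts 1/12 s, in which the tool goes at most 41.7 mm and 7.16 degrees, less where a joint would pass 70% of its speed; a pose out of reach is approached as far as the arm can. A call with a gripper value outside its range is refused whole. The fingers move at their own pace and stop on an object; "squeeze" is the grip in N (left out, the last holds). Time passes only in rows, so rows that do not move let the fingers close. It gives the time, the measured TCP pose, the force and the opening at its end, in the units of the state.
- r.get_obs(): the state, without advancing time (a new reading comes with each control period).
- r.snapshot(name): name is "scene" or "side" or "wrist"; returns a dict with "pixels" (420x560x3 uint8, red, green, blue), "fov_y" (degrees; the focal length in pixels is half the picture's height over the tangent of half this angle, whatever the lens; pixels are square), "cx", "cy" (the principal point, pixels), "rvec" (rotation vector, rad) and "tvec" (3), from world to camera coordinates, as OpenCV has them. Camera axes: x right, y down, z forward; pixel columns grow to the right and rows downward; lengths in m; the calibration is good to about 2 mm. A picture is of the moment at which its call begins. There is no depth.
- r.close_job(): hands the job in, once; it reports no verdict.
The state is a dict: "time": time; "q": joint angles; "joint_velocities": joint speeds; "joint_torque": joint torques, N m; "eef_pos": TCP position; "eef_rot": TCP orientation; "contact_force": force on the tool from outside, world axes, zero at the start; "ft_torque": the same for the moment, N m; "width": opening from 0.0 (shut) to 1.0 (fully open).
Only numpy, scipy, OpenCV 4.12 (cv2) and the standard library are available. Lean on these libraries where they do the work, as an engineer would, in place of code of your own. Each camera call takes 0.05 s, during which the arm holds its last target. There are 200 camera calls.

### The job

Fit the transport lock of the control box: take the collared locking pin out of its holder, put it down through the brush-lined slot in the top of the box, feel along the hidden bar below for its one hole, push the pin in until its collar sits on the cover, and let go. Then slide the slotted keeper plate fully home, so that its slot passes round the pin's neck above the collar. Leave the other things on the bench where they are.

Things in the scene. Friction and masses are not known exactly. Their poses are not given: they have to be found in the camera images.
- box: Dark steel control box, fixed to the bench, 160 (x) by 320 (y) by 100 mm high. Origin: centre of its underside. Its cover has a straight slot along the box's y, 78 mm long, 20 mm wide, centred at x = 0, y = -55 mm. Two aluminium rails for the keeper run along y on the cover, at x = -40 to -30 and 30 to 40 mm, y = -111 to 151 mm, 20 mm high. The inside is never visible.
- slot_mid (a point): Middle of the slot, level with the cover's top face (100 mm above the bench); axes as the box's, y along the slot. Soft black bristles fill the slot: they hide the inside and offer no resistance.
- keeper (a joint): Keeper: steel plate 60 (x) by 150 (y) by 5 mm, sliding in the rails 9 mm above the cover. 0 = open (its start), on the +y side, clear of the brush slot; grows as it slides to the box's -y; 0.104 = stop, home. Its own slot, 22 mm wide, 96 mm long, open at the -y end, passes the pin's neck but not its collar or grip. Drag about 2 N; stays where left.
- keeper_tab (a point): Top centre of the keeper's black upright tab, a block 24 (x) by 16 (y) by 50 mm high, standing on the plate near its +y end; its top is 164 mm above the bench. It moves with the keeper; axes as the box's.
- pin: Round locking pin, loose, 163 mm long, about 180 g, upright in its holder. Origin: centre of the lower tip, z up. From the tip: steel shaft 14 mm thick to 85 mm (first 5 mm taper from an 8 mm flat end), collar 32 mm across from 85 to 91, neck 12 mm thick to 108, black round grip 28 mm thick to 163 mm. Fully in, its collar rests on the cover, its tip 15 mm above the bench.
- holder: Fixed aluminium block, 70 by 70 by 98 mm high on a dark steel base strip, with one upright 18 mm hole, 90 mm deep, in the middle of its top; the pin stands in it with the collar resting on the top. Origin: centre of its underside.
- bin: Blue open plastic bin, 100 by 80 by 50 mm, loose; bystander. Origin: centre of its underside.
- screwdriver: Screwdriver, 190 mm long, lying on the bench beyond the box; bystander.
- gland: Black cable gland, 44 mm in diameter, 62 mm high, standing on the bench; bystander. Origin: centre of its underside.
- block: Grey plastic terminal block, 60 by 45 by 50 mm, on the bench; bystander. Origin: centre of its underside.
- bar_face (a point): Point on the hidden level bar inside the box, straight below the slot's middle, on the bar's flat upper face, 45 mm above the bench (55 mm below the cover's top). The bar has one chamfered round hole, 18 mm in diameter, 33 mm deep, on the slot's centre line (box x = 0); along y it may lie anywhere within 30 mm either way of this point. This point does not move with the hole.

How it is judged (in metres and radians):
On the way, in this order (a step that is already met when the one before it is completed fails the run):
1. the pin is lifted clear of its holder (height (world z) of pin above 0.105 m), for 0.1 s.
2. the pin is in the hidden hole, its collar on the cover, and let go (z of pin in the frame of box below 0.018 m and x of pin in the frame of box between -0.006 and 0.006 m and y of pin in the frame of box between -0.092 and -0.018 m and angle between pin's own z axis and vertical below 0.06 rad and contact force between the fingers and pin below 0.1 N), for 0.2 s.
3. the keeper is fully home round the pin's neck (value of joint keeper above 0.097 m), for 0.2 s.
At the end, for the whole second after the job is handed in: The pin stands upright (within 0.06 rad) in the hidden hole, its tip within 6 mm of the slot's centre line and 37 mm of the slot's middle, the collar within 3 mm of the cover; the keeper is within 7 mm of its stop, round the pin's neck; all is at rest (z of pin in the frame of box below 0.018 m and x of pin in the frame of box between -0.006 and 0.006 m and y of pin in the frame of box between -0.092 and -0.018 m and angle between pin's own z axis and vertical below 0.06 rad and value of joint keeper above 0.097 m and linear speed of pin below 0.02 m/s); the robot touches nothing.
It fails at once if a bystander (bin, screwdriver, gland or terminal block) is moved more than 30 mm (distance of any of bin, screwdriver, gland, block from where it was at the start of the episode above 0.03 m).
It also fails if it takes over 72 s, if anything falls off the work surface, if the arm or the gripper's body presses on something with over 40 N, if the wrist force passes 120 N, or if a joint passes its speed limit or range.

## Working session

There is one attempt and no reset: what is moved stays moved. The work goes in short steps, Python scripts to look and compute and a tool call to move; the robot and the scene stay as the last step left them, time stands still between calls to the robot, and variables do not carry over. Pictures are saved under pics/ and viewed, about 8 in all and at most 12, crops included, and the job is handed in when it is done.

Besides the shell and the picture viewer there is one more tool, called after "Request:" as name(argument=value, ...), one argument or row to a line, values as JSON. jog_arm: Moves the arm, as the interface text tells. Its arguments: {"type":"object","properties":{"motion":{"type":"array"},"squeeze":{"type":"number"}},"required":["motion"]}

```bash
ls; mkdir -p pics; cat > h.py <<'E'
import numpy as np,cv2
from bench import r
def snap(n,f=None):
    s=r.snapshot(n)
    if f: cv2.imwrite('pics/'+f,cv2.cvtColor(s['pixels'],cv2.COLOR_RGB2BGR))
    return s
def ray(s,u,v):
    f=s['pixels'].shape[0]/2/np.tan(np.radians(s['fov_y'])/2)
    R,_=cv2.Rodrigues(np.array(s['rvec'],float)); t=np.array(s['tvec'],float).ravel()
    return -R.T@t, R.T@np.array([(u-s['cx'])/f,(v-s['cy'])/f,1])
def onz(s,u,v,z):
    c,d=ray(s,u,v); return c+d*(z-c[2])/d[2]
def proj(s,p):
    f=s['pixels'].shape[0]/2/np.tan(np.radians(s['fov_y'])/2)
    R,_=cv2.Rodrigues(np.array(s['rvec'],float)); q=R@np.array(p)+np.array(s['tvec'],float).ravel()
    return f*q[0]/q[2]+s['cx'],f*q[1]/q[2]+s['cy']
E
python3 - <<'E'
from h import *
import pickle
S={}
for n in('scene','side','wrist'):
    S[n]=snap(n,n+'0.png'); print(n,S[n]['fov_y'],ray(S[n],280,210))
pickle.dump(S,open('s0.pkl','wb'))
a=np.hstack([S['scene']['pixels'],S['side']['pixels']])
print(r.get_obs())
E
```

```text
pics
scene 53.90797756398054 (array([ 1.04029427, -0.35784257,  1.00560586]), array([-0.4486168 ,  0.31582754, -0.83617283]))
side 47.360158102548546 (array([-0.211016  ,  0.93926953,  0.8813662 ]), array([ 0.56056582, -0.64790217, -0.51592869]))
wrist 63.42919495229767 (array([ 0.36055192, -0.57565591,  0.38419739]), array([-0.24656739, -0.11408101, -0.96239365]))
{'time': 0.15, 'q': array([-6.64522550e+01,  6.66816543e+00,  8.26257914e+01, -6.42175245e-04,
        9.07561541e+01, -2.16591597e+00]), 'joint_velocities': array([-0.03237577, -0.10651366, -0.06572403, -0.02598534, -0.00609945,
       -0.00771051]), 'joint_torque': array([ 7.81389663e-04, -7.21761060e+01, -6.22949052e+01,  7.79521465e-02,
        2.25025410e-02, -4.29481133e-05]), 'eef_pos': array([ 0.29279366, -0.60802853,  0.2180832 ]), 'eef_rot': array([[ 9.00973665e-01,  4.33873629e-01, -3.59688153e-04],
       [ 4.33873778e-01, -9.00973312e-01,  7.97292747e-04],
       [ 2.18548714e-05, -8.74399025e-04, -9.99999617e-01]]), 'contact_force': array([0.84121536, 0.26599626, 0.22353343]), 'ft_torque': array([-0.0124859 ,  0.03385863, -0.01713219]), 'width': 1.0033362000096524}
```

View pics/scene0.png

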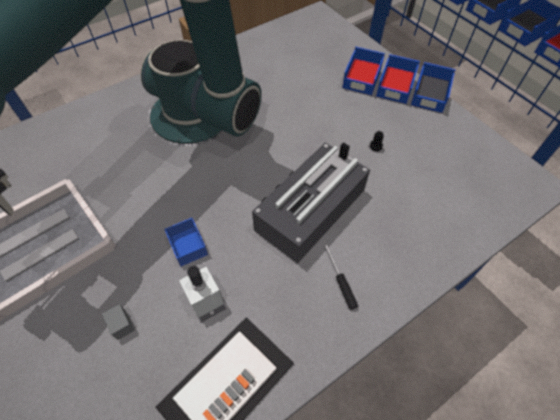

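View pics/side0.png

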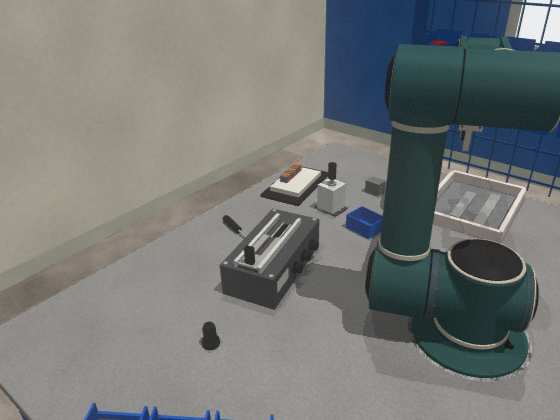

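The scene shows the box (slot about 303,200; tab 344,150), holder and pin (203,290; grip 195,275), bin (186,242) and gland (377,141). The side view shows the pin grip at (332,172) and the tab at (250,255). I'll zoom in on both.

```bash
python3 - <<'E'
import pickle,cv2,numpy as np
S=pickle.load(open('s0.pkl','rb'))
def c(n,x,y,w,h,k): return cv2.resize(S[n]['pixels'][y:y+h,x:x+w,::-1],None,fx=k,fy=k,interpolation=cv2.INTER_CUBIC)
a=c('scene',245,135,130,130,3); b=c('scene',165,215,65,130,3); d=c('side',215,155,150,60,3)
top=np.hstack([a,b]); e=np.zeros((180,top.shape[1],3),np.uint8); e[:,:450]=d
cv2.imwrite('pics/z0.png',np.vstack([top,e]))
E
```

```text
(no output)
```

View pics/z0.png

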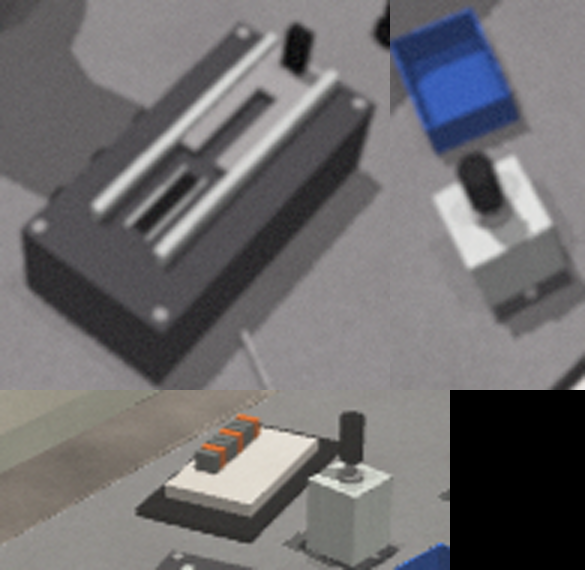

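```bash
python3 - <<'E'
import pickle
from h import *
S=pickle.load(open('s0.pkl','rb')); s=S['scene']; d=S['side']
C=np.array([onz(s,*p,.1) for p in[(253,211.3),(298.3,245),(370,170),(325,142.3)]]);print('cover',C[:,:2].round(3),C.mean(0)[:2],np.linalg.norm(C-np.roll(C,1,0),axis=1))
yax=(C[2]+C[3]-C[0]-C[1])[:2];yax/=np.linalg.norm(yax);print('yax',yax,np.degrees(np.arctan2(*yax[::-1])))
H=np.array([onz(s,*p,.098) for p in[(179.3,281),(207.3,266.7),(219.3,289),(191.7,304.3)]]);print('holder',H[:,:2].round(3),H.mean(0)[:2],np.linalg.norm(H-np.roll(H,1,0),axis=1))
def tri(p,q):
    a,u=ray(s,*p);b,v=ray(d,*q);k=np.linalg.lstsq(np.c_[u,-v],b-a,rcond=None)[0];return (a+k[0]*u+b+k[1]*v)/2,np.linalg.norm(a+k[0]*u-b-k[1]*v)
print('griptop',onz(s,193.5,269.5,.176),tri((193.5,269.5),(215+352/3,155+24/3)))
print('tab',onz(s,245+300/3,135+32/3,.164))
print('bin',onz(s,188,250,0.02),'gland',onz(s,377,140,.05))
E
```

```text
cover [[ 0.517 -0.076]
 [ 0.666 -0.038]
 [ 0.59   0.268]
 [ 0.436  0.229]] [0.55209493 0.09570991] [0.31576535 0.15324881 0.31570194 0.15873728]
yax [-0.24946894  0.9683828 ] 104.44608917644867
holder [[ 0.581 -0.325]
 [ 0.586 -0.252]
 [ 0.652 -0.258]
 [ 0.648 -0.328]] [ 0.61698343 -0.29083141] [0.0676225  0.07255471 0.06628285 0.07056586]
griptop [ 0.61390247 -0.2894621   0.176     ] (array([ 0.61320228, -0.29014375,  0.17638877]), np.float64(0.002097959403882184))
tab [0.51921266 0.22464566 0.164     ]
bin [ 0.47475796 -0.26104256  0.02      ] gland [0.48778861 0.40063639 0.05      ]
```

The cover (0.316 x 0.156 m), the holder and the pin top (triangulated z 0.176) all match their given sizes. Moving above the pin and turning the jaws to the box's y.

Request:
jog_arm(
  motion=[
    {"tx":0.0267,"ty":0.0265,"rz":-0.0246,"grip":0},
    {"tx":0.0267,"ty":0.0265,"rz":-0.0246},
    {"tx":0.0267,"ty":0.0265,"rz":-0.0246},
    {"tx":0.0267,"ty":0.0265,"rz":-0.0246},
    {"tx":0.0267,"ty":0.0265,"rz":-0.0246},
    {"tx":0.0267,"ty":0.0265,"rz":-0.0246},
    {"tx":0.0267,"ty":0.0265,"rz":-0.0246},
    {"tx":0.0267,"ty":0.0265,"rz":-0.0246},
  ],
  squeeze=30,
)

```text
invalid input
```

Request:
jog_arm(
  motion=[
    {"tx":0.0267,"ty":0.0265},
    {"tx":0.0267,"ty":0.0265},
    {"tx":0.0267,"ty":0.0265},
    {"tx":0.0267,"ty":0.0265},
    {},
    {},
  ],
)

```text
invalid input
```

```bash
python3 - <<'E'
from h import *
w=snap('wrist','w1.png'); o=r.get_obs(); print(o['time'],o['eef_pos'],o['eef_rot'],o['contact_force']); print(proj(w,(.6134,-.290,.176)))
E
```

```text
0.2 [ 0.2928266  -0.60803351  0.21817884] [[ 9.00974846e-01  4.33871245e-01 -2.64577347e-04]
 [ 4.33871323e-01 -9.00974608e-01  6.55842828e-04]
 [ 4.61738731e-05 -7.05690414e-04 -9.99999750e-01]] [-0.60842343 -1.03995143  0.42726912]
(np.float64(-191.51647220676102), np.float64(-1059.4430846602577))
```

View pics/w1.png

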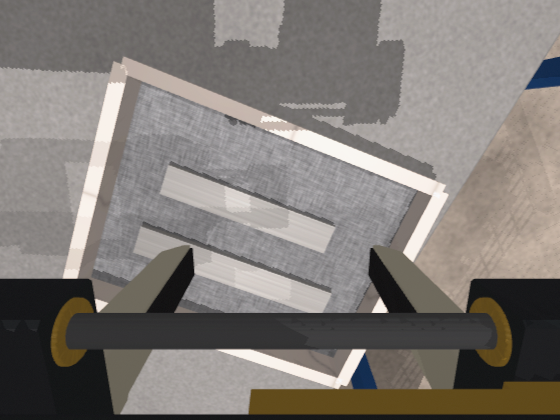

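The moves were refused, so the arm hasn't moved; the picture only shows the tray beneath the start pose. Rows may need all seven keys, so I'll try that.

Request:
jog_arm(
  motion=[
    {"grip":0,"tx":0.0267,"ty":0.0265,"tz":0,"rx":0,"ry":0,"rz":-0.0246},
    {"grip":0,"tx":0.0267,"ty":0.0265,"tz":0,"rx":0,"ry":0,"rz":-0.0246},
    {"grip":0,"tx":0.0267,"ty":0.0265,"tz":0,"rx":0,"ry":0,"rz":-0.0246},
    {"grip":0,"tx":0.0267,"ty":0.0265,"tz":0,"rx":0,"ry":0,"rz":-0.0246},
    {"grip":0,"tx":0.0267,"ty":0.0265,"tz":0,"rx":0,"ry":0,"rz":-0.0246},
    {"grip":0,"tx":0.0267,"ty":0.0265,"tz":0,"rx":0,"ry":0,"rz":-0.0246},
    {"grip":0,"tx":0.0267,"ty":0.0265,"tz":0,"rx":0,"ry":0,"rz":-0.0246},
    {"grip":0,"tx":0.0267,"ty":0.0265,"tz":0,"rx":0,"ry":0,"rz":-0.0246},
  ],
  squeeze=30,
)

```text
time: 0.87
eef_pos: [0.5075, -0.3946, 0.2186]
eef_rot: [[0.969, 0.248, 0.0], [0.248, -0.969, 0.0], [0.0, -0.0, -1.0]]
contact_force: [0.1, 0.3, -1.0]
width: 1.001
```

Request:
jog_arm(
  motion=[
    {"grip":0,"tx":0.0267,"ty":0.0262,"tz":0,"rx":0,"ry":0,"rz":0},
    {"grip":0,"tx":0.0267,"ty":0.0262,"tz":0,"rx":0,"ry":0,"rz":0},
    {"grip":0,"tx":0.0267,"ty":0.0262,"tz":0,"rx":0,"ry":0,"rz":0},
    {"grip":0,"tx":0.0267,"ty":0.0262,"tz":0,"rx":0,"ry":0,"rz":0},
    {"grip":0,"tx":0,"ty":0,"tz":0,"rx":0,"ry":0,"rz":0},
  ],
)

```text
time: 1.28
eef_pos: [0.6166, -0.2869, 0.218]
eef_rot: [[0.967, 0.253, 0.0], [0.253, -0.967, 0.002], [0.001, -0.001, -1.0]]
contact_force: [-0.0, 0.2, 0.1]
width: 0.997
```

```bash
python3 - <<'E'
from h import *
w=snap('wrist','w2.png'); o=r.get_obs(); print(o['time'],o['eef_pos'],o['contact_force']); print(proj(w,(.6134,-.290,.176)),proj(w,o['eef_pos']))
E
```

```text
1.3333 [ 0.6149538  -0.28891419  0.21799203] [-0.91059114 -0.14885837  0.65780957]
(np.float64(284.35318575394734), np.float64(239.78532379656357)) (np.float64(283.72148658258556), np.float64(264.7056235697597))
```

View pics/w2.png

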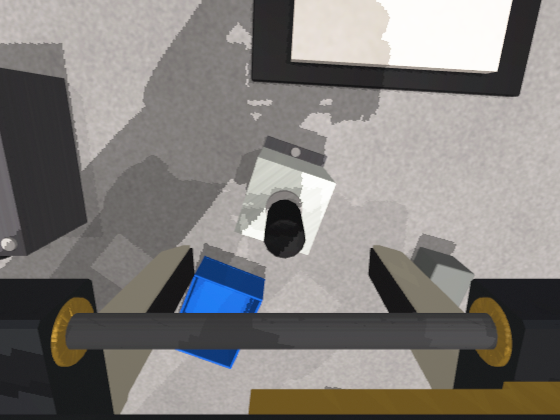

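The pin's grip top is at (285,239) and the prediction was (284,240), so the position holds. Descending to grasp.

Request:
jog_arm(
  motion=[
    {"grip":0,"tx":-0.001,"ty":-0.001,"tz":-0.03,"rx":0,"ry":0,"rz":0},
    {"grip":0,"tx":0,"ty":0,"tz":-0.03,"rx":0,"ry":0,"rz":0},
    {"grip":0,"tx":0,"ty":0,"tz":-0.027,"rx":0,"ry":0,"rz":0},
    {"grip":255,"tx":0,"ty":0,"tz":0,"rx":0,"ry":0,"rz":0},
    {"grip":255,"tx":0,"ty":0,"tz":0,"rx":0,"ry":0,"rz":0},
    {"grip":255,"tx":0,"ty":0,"tz":0,"rx":0,"ry":0,"rz":0},
    {"grip":255,"tx":0,"ty":0,"tz":0,"rx":0,"ry":0,"rz":0},
    {"grip":255,"tx":0,"ty":0,"tz":0,"rx":0,"ry":0,"rz":0},
  ],
  squeeze=35,
)

```text
time: 2.0
eef_pos: [0.6128, -0.2929, 0.1338]
eef_rot: [[0.968, 0.249, 0.002], [0.249, -0.968, -0.001], [0.002, 0.002, -1.0]]
contact_force: [0.0, 0.8, -0.3]
width: 0.69
```

Request:
jog_arm(
  motion=[
    {"grip":255,"tx":0,"ty":0,"tz":0,"rx":0,"ry":0,"rz":0},
    {"grip":255,"tx":0,"ty":0,"tz":0,"rx":0,"ry":0,"rz":0},
    {"grip":255,"tx":0,"ty":0,"tz":0,"rx":0,"ry":0,"rz":0},
  ],
)

```text
time: 2.25
eef_pos: [0.6124, -0.2924, 0.1321]
eef_rot: [[0.968, 0.249, 0.0], [0.249, -0.968, -0.0], [0.0, 0.0, -1.0]]
contact_force: [-0.5, 0.8, 0.2]
width: 0.477
```

Request:
jog_arm(
  motion=[
    {"grip":255,"tx":0,"ty":0,"tz":0,"rx":0,"ry":0,"rz":0},
    {"grip":255,"tx":0,"ty":0,"tz":0,"rx":0,"ry":0,"rz":0},
    {"grip":255,"tx":0,"ty":0,"tz":0,"rx":0,"ry":0,"rz":0},
    {"grip":255,"tx":0,"ty":0,"tz":0,"rx":0,"ry":0,"rz":0},
    {"grip":255,"tx":0,"ty":0,"tz":0,"rx":0,"ry":0,"rz":0},
  ],
)

```text
time: 2.67
eef_pos: [0.6123, -0.2923, 0.1318]
eef_rot: [[0.968, 0.249, 0.0], [0.249, -0.968, 0.0], [0.0, -0.0, -1.0]]
contact_force: [-0.2, 1.4, 1.5]
width: 0.297
```

Request:
jog_arm(
  motion=[
    {"grip":255,"tx":0,"ty":0,"tz":0.02,"rx":0,"ry":0,"rz":0},
    {"grip":255,"tx":0,"ty":0,"tz":0.025,"rx":0,"ry":0,"rz":0},
    {"grip":255,"tx":0,"ty":0,"tz":0.025,"rx":0,"ry":0,"rz":0},
    {"grip":255,"tx":0,"ty":0,"tz":0.025,"rx":0,"ry":0,"rz":0},
    {"grip":255,"tx":0,"ty":0,"tz":0.025,"rx":0,"ry":0,"rz":0},
    {"grip":255,"tx":0,"ty":0,"tz":0.01,"rx":0,"ry":0,"rz":0},
    {"grip":255,"tx":0,"ty":0,"tz":0,"rx":0,"ry":0,"rz":0},
    {"grip":255,"tx":0,"ty":0,"tz":0,"rx":0,"ry":0,"rz":0},
  ],
)

```text
time: 3.33
eef_pos: [0.6122, -0.2924, 0.2606]
eef_rot: [[0.968, 0.249, -0.001], [0.249, -0.968, 0.0], [-0.0, -0.0, -1.0]]
contact_force: [0.8, 0.7, -2.5]
width: 0.297
```

```bash
python3 - <<'E'
from h import *
import pickle
w=snap('wrist','w3.png'); o=r.get_obs(); print(o['time'],o['eef_pos'],o['contact_force'],o['width'],o['eef_rot']);d=snap('side','d3.png');s=snap('scene','s3.png')
pickle.dump((w,d,s,o),open('s3.pkl','wb'))
p=o['eef_pos']; 
def c(q,z,w_=140,h=180,k=2.4):
    u,v=map(int,proj(q,p-[0,0,.05])); u=min(max(u-w_//2,0),560-w_);v=min(max(v-h//2,0),420-h); print(u,v)
    return cv2.resize(q['pixels'][v:v+h,u:u+w_,::-1],None,fx=k,fy=k)
cv2.imwrite('pics/z3.png',np.hstack([c(d,0),c(s,0)]))
E
```

```text
3.3833 [ 0.6119902  -0.29224501  0.25959685] [ 0.04927896  1.00494446 -2.80485898] 0.2984914804263624 [[ 9.68411498e-01  2.49350653e-01 -1.84972212e-03]
 [ 2.49352606e-01 -9.68412335e-01  9.09730904e-04]
 [-1.56445172e-03 -1.34222690e-03 -9.99997875e-01]]
262 64
119 172
```

View pics/z3.png

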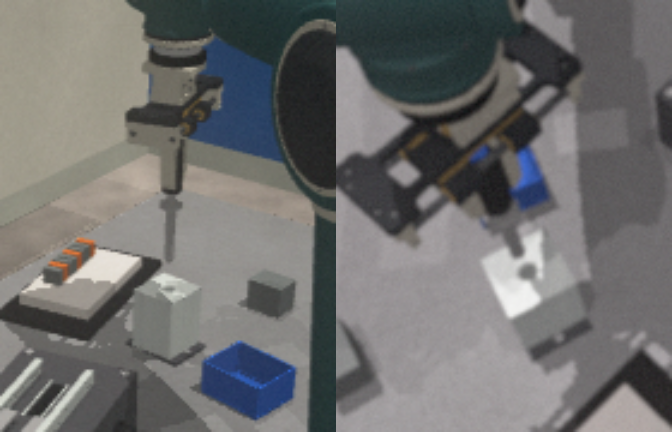

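The pin is held upright with its tip well clear of the holder (side tip about 333,171; scene tip about 194,277). Moving to just short of the slot.

Request:
jog_arm(
  motion=[
    {"grip":255,"tx":-0.003,"ty":0.033,"tz":0,"rx":0,"ry":0,"rz":0},
    {"grip":255,"tx":-0.003,"ty":0.033,"tz":0,"rx":0,"ry":0,"rz":0},
    {"grip":255,"tx":-0.003,"ty":0.033,"tz":0,"rx":0,"ry":0,"rz":0},
    {"grip":255,"tx":-0.003,"ty":0.033,"tz":0,"rx":0,"ry":0,"rz":0},
    {"grip":255,"tx":-0.003,"ty":0.033,"tz":0,"rx":0,"ry":0,"rz":0},
    {"grip":255,"tx":-0.003,"ty":0.033,"tz":0,"rx":0,"ry":0,"rz":0},
    {"grip":255,"tx":-0.001,"ty":0.03,"tz":0,"rx":0,"ry":0,"rz":0},
    {"grip":255,"tx":0,"ty":0,"tz":0,"rx":0,"ry":0,"rz":0},
  ],
)

```text
time: 4.15
eef_pos: [0.5927, -0.0601, 0.2606]
eef_rot: [[0.968, 0.252, -0.001], [0.252, -0.968, 0.001], [-0.001, -0.002, -1.0]]
contact_force: [-1.3, -0.3, -1.8]
width: 0.302
```

```bash
python3 - <<'E'
from h import *
import pickle
w0,d,s,o=pickle.load(open('s3.pkl','rb'))
a,u=ray(s,194.4,277);b,v=ray(d,332.8,171.5);k=np.linalg.lstsq(np.c_[u,-v],b-a,rcond=None)[0];print('tip',(a+k[0]*u+b+k[1]*v)/2,np.linalg.norm(a+k[0]*u-b-k[1]*v))
print('slot scene',onz(s,301,202.7,.1))
w=snap('wrist','w4.png'); o=r.get_obs(); print(o['time'],o['eef_pos'],o['contact_force'])
print(proj(w,(.5658,.0424,.1)))
for dx in(-.01,.01):
  for dy in (-.039,.039): print(proj(w,np.array([.5658,.0424,.1])+np.r_[np.array([.968,.249])*dx+np.array([-.249,.968])*dy,0]))
pickle.dump((w,o),open('s4.pkl','wb'))
E
```

```text
tip [ 0.61321726 -0.29468579  0.14243942] 0.0022728875741236717
slot scene [0.56748932 0.04315644 0.1       ]
4.2 [ 0.59289037 -0.06204725  0.26061356] [-0.0843311   0.81945353 -1.9210293 ]
(np.float64(173.91331089747743), np.float64(193.12193135422967))
(np.float64(213.92127738476853), np.float64(203.10893504918073))
(np.float64(135.54692715003782), np.float64(202.74792323146343))
(np.float64(212.91453701923376), np.float64(183.3366597393296))
(np.float64(133.26505984981472), np.float64(182.9750963848678))
```

View pics/w4.png

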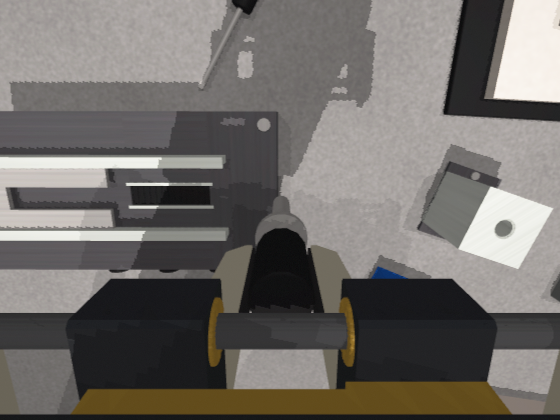

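```bash
python3 - <<'E'
from h import *
import pickle
w,o=pickle.load(open('s4.pkl','rb'))
g=w['pixels'].mean(2); 
print('rows@171',g[176:216,171].astype(int)); print('cols@195',g[195,122:222].astype(int))
print('slot',onz(w,171,195.8,.1)); p=o['eef_pos']; print('tip proj',proj(w,p-[0,0,.1185]),proj(w,p-[0,0,.1185]+np.array([.968,.25,0])*.003))
print('tip region'); print(g[192:206,268:296].astype(int))
E
```

```text
rows@171 [ 64  63  63  63  63  65  92 171 157 136  19  21  22  21  20  18  20  19
  18  20  19  21  20  19  20  19  20  20  40  96 143 140 113  52  55  56
  55  55  54  53]
cols@195 [86 87 87 87 86 86 87 86 81 59 32 29 34 34 33 31 29 31 32 34 34 31 30 32
 34 34 35 33 27 31 34 34 35 35 31 32 35 34 36 35 32 23 19 19 18 19 16 17
 20 20 19 19 17 20 20 21 20 19 20 20 21 20 20 19 19 19 20 21 19 20 21 20
 19 21 20 20 20 20 19 20 21 20 19 21 21 21 20 30 47 54 52 54 52 53 53 54
 53 53 55 56]
slot [0.56238483 0.04472512 0.1       ]
tip proj (np.float64(283.5109111911293), np.float64(204.36532850279832)) (np.float64(283.5289518766984), np.float64(201.01041209346553))
tip region
[[ 54  54  56  56  56  56  56  54  51  48  69  83  90 123 151 157 156 156
  158 160 158 157 163 165 161 159 153 150]
 [ 53  54  55  57  55  55  55  54  51  49  70  84 120 153 160 159 157 156
  159 161 158 154 159 163 163 160 154 151]
 [ 53  53  55  56  56  56  56  55  51  49  70  84 118 150 157 156 153 155
  158 157 156 153 153 161 167 164 156 152]
 [ 54  54  56  56  56  56  56  54  51  50  70  84 108 138 147 146 147 152
[... 514 characters left out ...]
 52  53  55  57  56  68  87  94  94  94  95  95  95  93  91  89  87  88
   88  88 107 140 153 159 159 153 152 153]
 [ 54  55  55  56  57  78  94  94  94  95  94  96  94  93  90  89  87  87
   88  88 106 141 156 158 156 153 155 158]
 [ 54  55  56  57  60  81  94  94  95  95  95  95  94  93  90  88  87  87
   89  89  87 132 158 153 152 154 157 158]
 [ 54  54  55  57  61  82  93  93  95  95  95  96  94  92  91  89  88  88
   88  88  87 130 156 151 150 155 159 157]
 [ 54  55  54  56  65  84  94  94  95  95  96  95  94  93  90  89  87  88
   89  89  86 117 146 151 151 154 159 158]
 [ 56  55  56  56  65  84  94  94  93  95  95  95  94  92  90  89  87  87
   87  89  88 117 147 155 154 156 159 159]]
```

```bash
python3 - <<'E'
from h import *
import pickle
w,o=pickle.load(open('s4.pkl','rb'))
a=onz(w,170.5,195.3,.1);b=onz(w,281,200.5,.142);print(a,b,a-b,b-o['eef_pos']); D=(a-b)[:2]; print('x',D@[.968,.25],'y',D@[-.25,.968])
for q in [(110,150),(215,150),(110,240),(215,240)]: pass
p0=onz(w,100,228,.12);p1=onz(w,220,228,.12)
g=w['pixels'].mean(2)
for c in (130,215):
  col=g[:,c]; rows=np.where(col[145:245]>150)[0]+145; print(c,rows)
E
```

```text
[0.5627617  0.04528886 0.1       ] [ 0.59565205 -0.05907516  0.142     ] [-0.03289035  0.10436402 -0.042     ] [ 0.00276168  0.00297209 -0.11861356]
x -0.005746852850787618 y 0.10924695786383214
130 [157 158 159 160 161 162 163 164 165 166 167 168 183 184 185 206 207 208
 231 232 233 234 235 236 237 238 239 240]
215 [157 158 159 160 161 162 163 164 165 166 167]
```

Request:
jog_arm(
  motion=[
    {"grip":255,"tx":-0.009,"ty":0.026,"tz":0,"rx":0,"ry":0,"rz":0},
    {"grip":255,"tx":-0.009,"ty":0.026,"tz":0,"rx":0,"ry":0,"rz":0},
    {"grip":255,"tx":-0.008,"ty":0.025,"tz":0,"rx":0,"ry":0,"rz":0},
    {"grip":255,"tx":0,"ty":0,"tz":0,"rx":0,"ry":0,"rz":0},
    {"grip":255,"tx":0,"ty":0,"tz":-0.015,"rx":0,"ry":0,"rz":0},
    {"grip":255,"tx":0,"ty":0,"tz":-0.015,"rx":0,"ry":0,"rz":0},
    {"grip":255,"tx":0,"ty":0,"tz":-0.007,"rx":0,"ry":0,"rz":0},
    {"grip":255,"tx":0,"ty":0,"tz":0,"rx":0,"ry":0,"rz":0},
  ],
)

```text
time: 4.87
eef_pos: [0.5665, 0.0117, 0.221]
eef_rot: [[0.969, 0.248, -0.005], [0.248, -0.969, -0.0], [-0.004, -0.001, -1.0]]
contact_force: [0.5, -0.4, -2.7]
width: 0.298
```

```bash
python3 - <<'E'
from h import *
import pickle
w=snap('wrist','w5.png'); o=r.get_obs(); print(o['time'],o['eef_pos'],o['contact_force'])
c=cv2.resize(w['pixels'][140:280,180:400,::-1],None,fx=3,fy=3); cv2.imwrite('pics/z5.png',c)
pickle.dump((w,o),open('s5.pkl','wb'))
E
```

```text
4.9167 [0.56686513 0.01183214 0.22263329] [ 0.06063739 -0.58188973 -1.02942994]
```

View pics/z5.png

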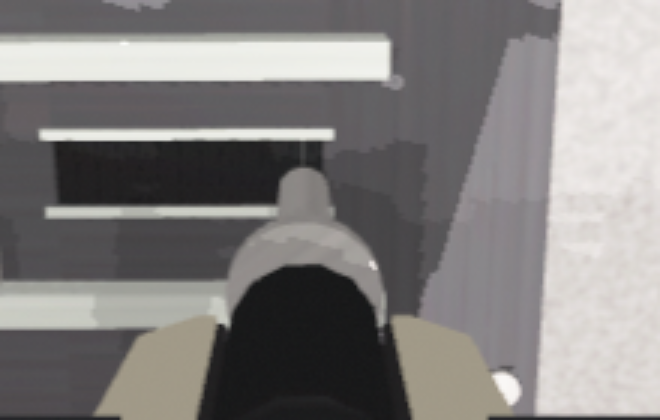

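```bash
python3 - <<'E'
from h import *
import pickle
w,o=pickle.load(open('s5.pkl','rb'))
f=lambda x,y,z:onz(w,180+x/3,140+y/3,z)
z=o['eef_pos'][2]-.1186
L=f(55,174,.1);R=f(325,174,.1);a=(L+R)/2;e=f(303,167,z)
X=np.array([.968,.25]);Y=np.array([-.25,.968])
print(np.linalg.norm(L-R),a,e,z,'tip x rel',(e-a)[:2]@X-.004,'y',(e-a)[:2]@Y, 'edges', [(f(180,q,.1)-a)[:2]@X for q in(130,140,207,217)])
E
```

```text
0.07828683355450936 [0.56247029 0.04465564 0.1       ] [0.57360788 0.0136786  0.10403329] 0.10403329108616786 tip x rel -0.0009630738551022616 y -0.03277017313700248 edges [np.float64(0.012979194092052511), np.float64(0.01005741191190938), np.float64(-0.009940271239724302), np.float64(-0.012989483252767971)]
```

The slot measures 78 x 20 mm with its centre at (0.5625, 0.0447). The tip sits 1 mm off in x and 33 mm to -y, so I'll shift 4.5 mm along y and go down.

Request:
jog_arm(
  motion=[
    {"grip":255,"tx":-0.0002,"ty":0.0046,"tz":0,"rx":0,"ry":0,"rz":0},
    {"grip":255,"tx":0,"ty":0,"tz":0,"rx":0,"ry":0,"rz":0},
    {"grip":255,"tx":0,"ty":0,"tz":-0.008,"rx":0,"ry":0,"rz":0},
    {"grip":255,"tx":0,"ty":0,"tz":-0.01,"rx":0,"ry":0,"rz":0},
    {"grip":255,"tx":0,"ty":0,"tz":0,"rx":0,"ry":0,"rz":0},
  ],
)

```text
time: 5.33
eef_pos: [0.5664, 0.0172, 0.2042]
eef_rot: [[0.968, 0.249, -0.003], [0.249, -0.968, 0.0], [-0.002, -0.001, -1.0]]
contact_force: [-0.7, 0.2, -2.3]
width: 0.298
```

Request:
jog_arm(
  motion=[
    {"grip":255,"tx":0,"ty":0,"tz":-0.012,"rx":0,"ry":0,"rz":0},
    {"grip":255,"tx":0,"ty":0,"tz":-0.012,"rx":0,"ry":0,"rz":0},
    {"grip":255,"tx":0,"ty":0,"tz":-0.008,"rx":0,"ry":0,"rz":0},
    {"grip":255,"tx":0,"ty":0,"tz":0,"rx":0,"ry":0,"rz":0},
    {"grip":255,"tx":0,"ty":0,"tz":0,"rx":0,"ry":0,"rz":0},
  ],
)

```text
time: 5.75
eef_pos: [0.5668, 0.0172, 0.174]
eef_rot: [[0.968, 0.249, -0.001], [0.249, -0.968, 0.0], [-0.001, -0.0, -1.0]]
contact_force: [-0.4, 0.3, -1.3]
width: 0.296
```

Request:
jog_arm(
  motion=[
    {"grip":255,"tx":0,"ty":0,"tz":-0.003,"rx":0,"ry":0,"rz":0},
    {"grip":255,"tx":0,"ty":0,"tz":-0.003,"rx":0,"ry":0,"rz":0},
    {"grip":255,"tx":0,"ty":0,"tz":0,"rx":0,"ry":0,"rz":0},
    {"grip":255,"tx":0,"ty":0,"tz":0,"rx":0,"ry":0,"rz":0},
  ],
)

```text
time: 6.08
eef_pos: [0.5671, 0.0172, 0.1687]
eef_rot: [[0.968, 0.249, 0.0], [0.249, -0.968, -0.0], [0.0, 0.0, -1.0]]
contact_force: [1.0, -1.2, -0.9]
width: 0.299
```

Request:
jog_arm(
  motion=[
    {"grip":255,"tx":0,"ty":0,"tz":-0.002,"rx":0,"ry":0,"rz":0},
    {"grip":255,"tx":0,"ty":0,"tz":-0.002,"rx":0,"ry":0,"rz":0},
    {"grip":255,"tx":0,"ty":0,"tz":0,"rx":0,"ry":0,"rz":0},
    {"grip":255,"tx":0,"ty":0,"tz":0,"rx":0,"ry":0,"rz":0},
  ],
)

```text
time: 6.42
eef_pos: [0.567, 0.0172, 0.1645]
eef_rot: [[0.968, 0.249, -0.0], [0.249, -0.968, 0.0], [-0.0, -0.0, -1.0]]
contact_force: [-0.5, 0.4, -2.3]
width: 0.296
```

Request:
jog_arm(
  motion=[
    {"grip":255,"tx":0,"ty":0,"tz":-0.001,"rx":0,"ry":0,"rz":0},
    {"grip":255,"tx":0,"ty":0,"tz":-0.001,"rx":0,"ry":0,"rz":0},
    {"grip":255,"tx":0,"ty":0,"tz":0,"rx":0,"ry":0,"rz":0},
    {"grip":255,"tx":0,"ty":0,"tz":0,"rx":0,"ry":0,"rz":0},
  ],
)

```text
time: 6.75
eef_pos: [0.5674, 0.0173, 0.1636]
eef_rot: [[0.968, 0.249, 0.001], [0.249, -0.968, 0.0], [0.001, 0.0, -1.0]]
contact_force: [-0.6, 0.2, 6.3]
width: 0.296
```

Bar felt at TCP z 0.1636, with the tip at 45 mm as expected. Sweeping along +y under light pressure.

Request:
jog_arm(
  motion=[
    {"grip":255,"tx":-0.0005,"ty":0.0019,"tz":-0.0005,"rx":0,"ry":0,"rz":0},
    {"grip":255,"tx":-0.0005,"ty":0.0019,"tz":0,"rx":0,"ry":0,"rz":0},
    {"grip":255,"tx":-0.0005,"ty":0.0019,"tz":0,"rx":0,"ry":0,"rz":0},
    {"grip":255,"tx":0,"ty":0,"tz":0,"rx":0,"ry":0,"rz":0},
  ],
)

```text
time: 7.08
eef_pos: [0.5663, 0.0223, 0.1636]
eef_rot: [[0.968, 0.249, 0.003], [0.249, -0.968, -0.002], [0.002, 0.003, -1.0]]
contact_force: [0.7, -5.6, 7.6]
width: 0.292
```

Request:
jog_arm(
  motion=[
    {"grip":255,"tx":-0.0005,"ty":0.0019,"tz":0,"rx":0,"ry":0,"rz":0},
    {"grip":255,"tx":-0.0005,"ty":0.0019,"tz":0,"rx":0,"ry":0,"rz":0},
    {"grip":255,"tx":-0.0005,"ty":0.0019,"tz":0,"rx":0,"ry":0,"rz":0},
    {"grip":255,"tx":0,"ty":0,"tz":0,"rx":0,"ry":0,"rz":0},
  ],
)

```text
time: 7.42
eef_pos: [0.5648, 0.028, 0.1636]
eef_rot: [[0.968, 0.249, 0.003], [0.249, -0.968, -0.002], [0.002, 0.002, -1.0]]
contact_force: [0.7, -5.0, 6.9]
width: 0.294
```

Request:
jog_arm(
  motion=[
    {"grip":255,"tx":-0.0005,"ty":0.0019,"tz":0,"rx":0,"ry":0,"rz":0},
    {"grip":255,"tx":-0.0005,"ty":0.0019,"tz":0,"rx":0,"ry":0,"rz":0},
    {"grip":255,"tx":0,"ty":0,"tz":0,"rx":0,"ry":0,"rz":0},
  ],
)

```text
time: 7.67
eef_pos: [0.5639, 0.0318, 0.1636]
eef_rot: [[0.968, 0.249, 0.003], [0.249, -0.968, -0.002], [0.002, 0.002, -1.0]]
contact_force: [1.1, -5.3, 6.5]
width: 0.3
```

Request:
jog_arm(
  motion=[
    {"grip":255,"tx":-0.0005,"ty":0.0019,"tz":0,"rx":0,"ry":0,"rz":0},
    {"grip":255,"tx":-0.0005,"ty":0.0019,"tz":0,"rx":0,"ry":0,"rz":0},
    {"grip":255,"tx":0,"ty":0,"tz":0,"rx":0,"ry":0,"rz":0},
  ],
)

```text
time: 7.92
eef_pos: [0.5629, 0.0356, 0.1636]
eef_rot: [[0.968, 0.249, 0.003], [0.249, -0.968, -0.002], [0.002, 0.002, -1.0]]
contact_force: [0.8, -5.3, 6.9]
width: 0.296
```

Request:
jog_arm(
  motion=[
    {"grip":255,"tx":-0.0005,"ty":0.0019,"tz":0,"rx":0,"ry":0,"rz":0},
    {"grip":255,"tx":-0.0005,"ty":0.0019,"tz":0,"rx":0,"ry":0,"rz":0},
    {"grip":255,"tx":0,"ty":0,"tz":0,"rx":0,"ry":0,"rz":0},
  ],
)

```text
time: 8.17
eef_pos: [0.5619, 0.0394, 0.1636]
eef_rot: [[0.968, 0.249, 0.003], [0.249, -0.968, -0.002], [0.002, 0.002, -1.0]]
contact_force: [1.7, -5.3, 7.1]
width: 0.299
```

Request:
jog_arm(
  motion=[
    {"grip":255,"tx":-0.0005,"ty":0.0019,"tz":0,"rx":0,"ry":0,"rz":0},
    {"grip":255,"tx":-0.0005,"ty":0.0019,"tz":0,"rx":0,"ry":0,"rz":0},
    {"grip":255,"tx":0,"ty":0,"tz":0,"rx":0,"ry":0,"rz":0},
  ],
)

```text
time: 8.42
eef_pos: [0.5608, 0.0434, 0.1634]
eef_rot: [[0.968, 0.249, 0.003], [0.249, -0.968, -0.001], [0.002, 0.002, -1.0]]
contact_force: [0.5, -4.4, 6.1]
width: 0.299
```

Request:
jog_arm(
  motion=[
    {"grip":255,"tx":-0.0005,"ty":0.0019,"tz":0,"rx":0,"ry":0,"rz":0},
    {"grip":255,"tx":-0.0005,"ty":0.0019,"tz":0,"rx":0,"ry":0,"rz":0},
    {"grip":255,"tx":0,"ty":0,"tz":0,"rx":0,"ry":0,"rz":0},
  ],
)

```text
time: 8.67
eef_pos: [0.5589, 0.048, 0.162]
eef_rot: [[0.968, 0.249, -0.0], [0.249, -0.968, 0.0], [-0.0, -0.0, -1.0]]
contact_force: [-0.9, -0.0, -1.8]
width: 0.295
```

Request:
jog_arm(
  motion=[
    {"grip":255,"tx":-0.0005,"ty":0.0019,"tz":0,"rx":0,"ry":0,"rz":0},
    {"grip":255,"tx":-0.0005,"ty":0.0019,"tz":0,"rx":0,"ry":0,"rz":0},
    {"grip":255,"tx":0,"ty":0,"tz":0,"rx":0,"ry":0,"rz":0},
  ],
)

```text
time: 8.92
eef_pos: [0.5579, 0.0518, 0.1619]
eef_rot: [[0.968, 0.25, -0.0], [0.25, -0.968, 0.0], [-0.0, -0.0, -1.0]]
contact_force: [-0.5, -0.3, -1.7]
width: 0.3
```

The pin has dropped over the hole and is free of force. Lowering here.

Request:
jog_arm(
  motion=[
    {"grip":255,"tx":0,"ty":0,"tz":-0.0015,"rx":0,"ry":0,"rz":0},
    {"grip":255,"tx":0,"ty":0,"tz":-0.0015,"rx":0,"ry":0,"rz":0},
    {"grip":255,"tx":0,"ty":0,"tz":-0.0015,"rx":0,"ry":0,"rz":0},
    {"grip":255,"tx":0,"ty":0,"tz":0,"rx":0,"ry":0,"rz":0},
    {"grip":255,"tx":0,"ty":0,"tz":0,"rx":0,"ry":0,"rz":0},
  ],
)

```text
time: 9.33
eef_pos: [0.558, 0.0514, 0.1575]
eef_rot: [[0.968, 0.249, -0.0], [0.249, -0.968, 0.0], [-0.0, -0.0, -1.0]]
contact_force: [0.2, 1.2, -1.6]
width: 0.295
```

Request:
jog_arm(
  motion=[
    {"grip":255,"tx":0,"ty":0,"tz":-0.002,"rx":0,"ry":0,"rz":0},
    {"grip":255,"tx":0,"ty":0,"tz":-0.002,"rx":0,"ry":0,"rz":0},
    {"grip":255,"tx":0,"ty":0,"tz":-0.002,"rx":0,"ry":0,"rz":0},
    {"grip":255,"tx":0,"ty":0,"tz":0,"rx":0,"ry":0,"rz":0},
  ],
)

```text
time: 9.67
eef_pos: [0.5579, 0.0514, 0.1511]
eef_rot: [[0.968, 0.249, -0.001], [0.249, -0.968, -0.0], [-0.001, -0.0, -1.0]]
contact_force: [-0.4, 0.3, -2.3]
width: 0.295
```

Request:
jog_arm(
  motion=[
    {"grip":255,"tx":0,"ty":0,"tz":-0.003,"rx":0,"ry":0,"rz":0},
    {"grip":255,"tx":0,"ty":0,"tz":-0.003,"rx":0,"ry":0,"rz":0},
    {"grip":255,"tx":0,"ty":0,"tz":-0.003,"rx":0,"ry":0,"rz":0},
    {"grip":255,"tx":0,"ty":0,"tz":0,"rx":0,"ry":0,"rz":0},
  ],
)

```text
time: 10.0
eef_pos: [0.5578, 0.0514, 0.1418]
eef_rot: [[0.968, 0.249, -0.001], [0.249, -0.968, -0.0], [-0.001, -0.0, -1.0]]
contact_force: [-0.0, 0.3, -1.8]
width: 0.296
```

Request:
jog_arm(
  motion=[
    {"grip":255,"tx":0,"ty":0,"tz":-0.003,"rx":0,"ry":0,"rz":0},
    {"grip":255,"tx":0,"ty":0,"tz":-0.003,"rx":0,"ry":0,"rz":0},
    {"grip":255,"tx":0,"ty":0,"tz":-0.001,"rx":0,"ry":0,"rz":0},
    {"grip":255,"tx":0,"ty":0,"tz":0,"rx":0,"ry":0,"rz":0},
  ],
)

```text
time: 10.33
eef_pos: [0.5579, 0.0514, 0.1352]
eef_rot: [[0.968, 0.249, -0.001], [0.249, -0.968, -0.0], [-0.001, -0.0, -1.0]]
contact_force: [0.6, -0.6, -1.9]
width: 0.301
```

Request:
jog_arm(
  motion=[
    {"grip":255,"tx":0,"ty":0,"tz":-0.001,"rx":0,"ry":0,"rz":0},
    {"grip":255,"tx":0,"ty":0,"tz":-0.001,"rx":0,"ry":0,"rz":0},
    {"grip":255,"tx":0,"ty":0,"tz":0,"rx":0,"ry":0,"rz":0},
    {"grip":255,"tx":0,"ty":0,"tz":0,"rx":0,"ry":0,"rz":0},
  ],
)

```text
time: 10.67
eef_pos: [0.5581, 0.0514, 0.1338]
eef_rot: [[0.968, 0.249, 0.0], [0.249, -0.968, 0.0], [0.0, 0.0, -1.0]]
contact_force: [-0.6, 0.2, -1.1]
width: 0.297
```

Request:
jog_arm(
  motion=[
    {"grip":255,"tx":0,"ty":0,"tz":-0.001,"rx":0,"ry":0,"rz":0},
    {"grip":255,"tx":0,"ty":0,"tz":0,"rx":0,"ry":0,"rz":0},
    {"grip":255,"tx":0,"ty":0,"tz":0,"rx":0,"ry":0,"rz":0},
  ],
)

```text
time: 10.92
eef_pos: [0.5582, 0.0515, 0.1337]
eef_rot: [[0.968, 0.249, 0.001], [0.249, -0.968, 0.0], [0.001, 0.0, -1.0]]
contact_force: [-3.3, -0.2, 7.5]
width: 0.298
```

The collar is seated at z 0.1337 (0.1336 expected) and force is building up. Releasing.

Request:
jog_arm(
  motion=[
    {"grip":255,"tx":0,"ty":0,"tz":0.001,"rx":0,"ry":0,"rz":0},
    {"grip":90,"tx":0,"ty":0,"tz":0,"rx":0,"ry":0,"rz":0},
    {"grip":90,"tx":0,"ty":0,"tz":0,"rx":0,"ry":0,"rz":0},
    {"grip":90,"tx":0,"ty":0,"tz":0,"rx":0,"ry":0,"rz":0},
    {"grip":90,"tx":0,"ty":0,"tz":0,"rx":0,"ry":0,"rz":0},
    {"grip":90,"tx":0,"ty":0,"tz":0,"rx":0,"ry":0,"rz":0},
    {"grip":90,"tx":0,"ty":0,"tz":0,"rx":0,"ry":0,"rz":0},
  ],
)

```text
time: 11.5
eef_pos: [0.5581, 0.0514, 0.1336]
eef_rot: [[0.968, 0.249, -0.0], [0.249, -0.968, 0.0], [-0.0, -0.0, -1.0]]
contact_force: [0.0, 0.6, -1.1]
width: 0.631
```

Request:
jog_arm(
  motion=[
    {"grip":90,"tx":0,"ty":0,"tz":0.025,"rx":0,"ry":0,"rz":0},
    {"grip":90,"tx":0,"ty":0,"tz":0.035,"rx":0,"ry":0,"rz":0},
    {"grip":90,"tx":0,"ty":0,"tz":0.035,"rx":0,"ry":0,"rz":0},
    {"grip":90,"tx":-0.01,"ty":0.035,"tz":0,"rx":0,"ry":0,"rz":0},
    {"grip":90,"tx":0,"ty":0,"tz":0,"rx":0,"ry":0,"rz":0},
    {"grip":90,"tx":0,"ty":0,"tz":0,"rx":0,"ry":0,"rz":0},
  ],
)

```text
time: 12.0
eef_pos: [0.5479, 0.0873, 0.229]
eef_rot: [[0.968, 0.251, 0.001], [0.251, -0.968, 0.0], [0.001, 0.0, -1.0]]
contact_force: [-0.9, 0.1, 0.5]
width: 0.647
```

```bash
python3 - <<'E'
from h import *
import pickle
w=snap('wrist','w6.png'); o=r.get_obs(); print(o['time'],o['eef_pos'],o['contact_force'],o['width'])
d=snap('side'); s=snap('scene')
pickle.dump((w,d,s,o),open('s6.pkl','wb'))
a=cv2.resize(w['pixels'][60:330,:,::-1],None,fx=1.4,fy=1.4); b=cv2.resize(d['pixels'][170:310,210:340,::-1],(250,200)); c=cv2.resize(s['pixels'][130:270,240:380,::-1],(250,200)) 
cv2.imwrite('pics/z6.png',np.vstack([a,np.hstack([b,c,np.zeros((200,784-500,3),np.uint8)])]))
E
```

```text
12.05 [0.54793699 0.08662127 0.2284496 ] [ 0.03193077 -0.30047056 -0.41156413] 0.6469118663464023
```

View pics/z6.png

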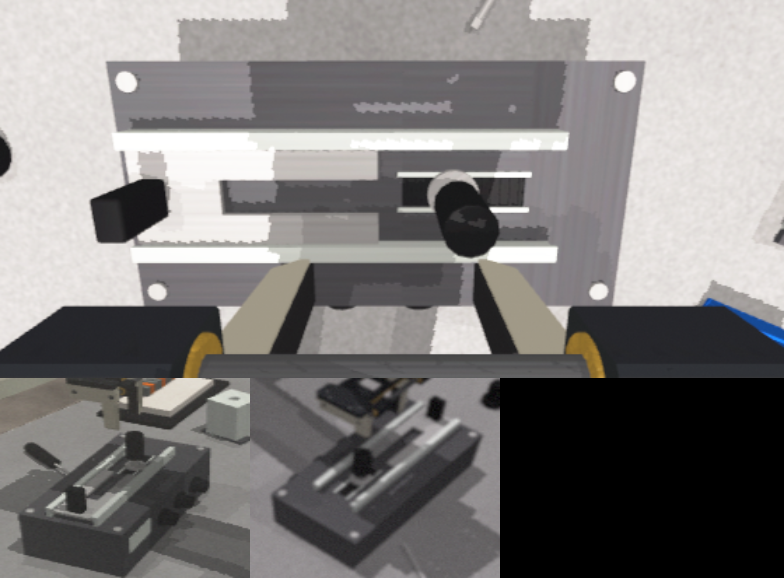

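The pin stands in the slot with its collar on the cover, clear of the fingers. The keeper is still open with its tab top at about (81,216) in the wrist picture. Checking the tab and pin positions.

```bash
python3 - <<'E'
from h import *
import pickle
w,d,s,o=pickle.load(open('s6.pkl','rb'))
f=lambda x,y,z:onz(w,x/1.4,60+y/1.4,z)
a=np.array([.5625,.0447]);X=np.array([.968,.25]);Y=np.array([-.25,.968])
for n,p,z in [('tab',(113,219),.164),('pin top',(470,231),.178),('collar top',(454,193),.106)]:
    q=f(*p,z);D=q[:2]-a;print(n,q.round(4),'rel slot',D@X,D@Y)
E
```

```text
tab [0.517  0.2264 0.164 ] rel slot 0.001377744968231398 0.1872691163170727
pin top [0.5604 0.0525 0.178 ] rel slot -8.17390543986548e-05 0.008068159203200483
collar top [0.5619 0.0518 0.106 ] rel slot 0.0011727888338606612 0.007006378791064096
```

Request:
jog_arm(
  motion=[
    {"grip":255,"tx":-0.0083,"ty":0.0351,"tz":0,"rx":0,"ry":0,"rz":0},
    {"grip":255,"tx":-0.0083,"ty":0.0351,"tz":0,"rx":0,"ry":0,"rz":0},
    {"grip":255,"tx":-0.0083,"ty":0.0351,"tz":0,"rx":0,"ry":0,"rz":0},
    {"grip":255,"tx":-0.0083,"ty":0.0351,"tz":0,"rx":0,"ry":0,"rz":0},
    {"grip":255,"tx":-0.0083,"ty":0.0351,"tz":0,"rx":0,"ry":0,"rz":0},
    {"grip":255,"tx":0,"ty":0,"tz":0,"rx":0,"ry":0,"rz":0},
    {"grip":255,"tx":0,"ty":0,"tz":0,"rx":0,"ry":0,"rz":0},
    {"grip":255,"tx":0,"ty":0,"tz":0,"rx":0,"ry":0,"rz":0},
  ],
)

```text
time: 12.82
eef_pos: [0.5068, 0.2612, 0.2282]
eef_rot: [[0.968, 0.249, -0.001], [0.249, -0.968, -0.001], [-0.001, 0.0, -1.0]]
contact_force: [-0.5, -0.9, 0.3]
width: 0.122
```

Request:
jog_arm(
  motion=[
    {"grip":255,"tx":0,"ty":0,"tz":0,"rx":0,"ry":0,"rz":0},
    {"grip":255,"tx":0,"ty":0,"tz":0,"rx":0,"ry":0,"rz":0},
    {"grip":255,"tx":0,"ty":0,"tz":-0.025,"rx":0,"ry":0,"rz":0},
    {"grip":255,"tx":0,"ty":0,"tz":-0.025,"rx":0,"ry":0,"rz":0},
    {"grip":255,"tx":0,"ty":0,"tz":-0.025,"rx":0,"ry":0,"rz":0},
    {"grip":255,"tx":0,"ty":0,"tz":-0.022,"rx":0,"ry":0,"rz":0},
    {"grip":255,"tx":0,"ty":0,"tz":0,"rx":0,"ry":0,"rz":0},
    {"grip":255,"tx":0,"ty":0,"tz":0,"rx":0,"ry":0,"rz":0},
  ],
)

```text
time: 13.48
eef_pos: [0.5065, 0.2611, 0.1314]
eef_rot: [[0.969, 0.248, -0.001], [0.248, -0.969, -0.001], [-0.001, 0.0, -1.0]]
contact_force: [1.1, 0.7, 0.9]
width: 0.005
```

Request:
jog_arm(
  motion=[
    {"grip":255,"tx":0.002,"ty":-0.0077,"tz":0,"rx":0,"ry":0,"rz":0},
    {"grip":255,"tx":0.002,"ty":-0.0077,"tz":0,"rx":0,"ry":0,"rz":0},
    {"grip":255,"tx":0.002,"ty":-0.0077,"tz":0,"rx":0,"ry":0,"rz":0},
    {"grip":255,"tx":0.002,"ty":-0.0077,"tz":0,"rx":0,"ry":0,"rz":0},
    {"grip":255,"tx":0.002,"ty":-0.0077,"tz":0,"rx":0,"ry":0,"rz":0},
    {"grip":255,"tx":0.002,"ty":-0.0077,"tz":0,"rx":0,"ry":0,"rz":0},
    {"grip":255,"tx":0.002,"ty":-0.0077,"tz":0,"rx":0,"ry":0,"rz":0},
  ],
)

```text
time: 14.07
eef_pos: [0.5209, 0.2072, 0.132]
eef_rot: [[0.968, 0.249, 0.0], [0.249, -0.968, 0.0], [0.0, -0.0, -1.0]]
contact_force: [-0.1, 2.2, 2.6]
width: 0.008
```

Request:
jog_arm(
  motion=[
    {"grip":255,"tx":0.002,"ty":-0.0077,"tz":0,"rx":0,"ry":0,"rz":0},
    {"grip":255,"tx":0.002,"ty":-0.0077,"tz":0,"rx":0,"ry":0,"rz":0},
    {"grip":255,"tx":0.002,"ty":-0.0077,"tz":0,"rx":0,"ry":0,"rz":0},
    {"grip":255,"tx":0.002,"ty":-0.0077,"tz":0,"rx":0,"ry":0,"rz":0},
    {"grip":255,"tx":0.002,"ty":-0.0077,"tz":0,"rx":0,"ry":0,"rz":0},
  ],
)

```text
time: 14.48
eef_pos: [0.5307, 0.1688, 0.1316]
eef_rot: [[0.968, 0.249, -0.0], [0.249, -0.968, 0.0], [-0.0, -0.0, -1.0]]
contact_force: [-0.2, 2.8, 2.7]
width: 0.003
```

The drag is about 2.5 N, as expected. Pushing on to the stop.

Request:
jog_arm(
  motion=[
    {"grip":255,"tx":0.001,"ty":-0.0039,"tz":0,"rx":0,"ry":0,"rz":0},
    {"grip":255,"tx":0.001,"ty":-0.0039,"tz":0,"rx":0,"ry":0,"rz":0},
    {"grip":255,"tx":0.001,"ty":-0.0039,"tz":0,"rx":0,"ry":0,"rz":0},
    {"grip":255,"tx":0,"ty":0,"tz":0,"rx":0,"ry":0,"rz":0},
  ],
)

```text
time: 14.82
eef_pos: [0.5336, 0.1572, 0.1315]
eef_rot: [[0.969, 0.249, -0.0], [0.249, -0.969, -0.0], [-0.0, 0.0, -1.0]]
contact_force: [-0.1, -0.2, 0.4]
width: 0.002
```

Request:
jog_arm(
  motion=[
    {"grip":255,"tx":0.0005,"ty":-0.0019,"tz":0,"rx":0,"ry":0,"rz":0},
    {"grip":255,"tx":0.0005,"ty":-0.0019,"tz":0,"rx":0,"ry":0,"rz":0},
    {"grip":255,"tx":0,"ty":0,"tz":0,"rx":0,"ry":0,"rz":0},
  ],
)

```text
time: 15.07
eef_pos: [0.5345, 0.1539, 0.1314]
eef_rot: [[0.968, 0.249, -0.0], [0.249, -0.968, -0.0], [-0.0, 0.0, -1.0]]
contact_force: [-0.7, -0.3, -0.8]
width: 0.005
```

Request:
jog_arm(
  motion=[
    {"grip":255,"tx":0.0005,"ty":-0.0019,"tz":0,"rx":0,"ry":0,"rz":0},
    {"grip":255,"tx":0.0005,"ty":-0.0019,"tz":0,"rx":0,"ry":0,"rz":0},
    {"grip":255,"tx":0,"ty":0,"tz":0,"rx":0,"ry":0,"rz":0},
  ],
)

```text
time: 15.32
eef_pos: [0.535, 0.1518, 0.1315]
eef_rot: [[0.968, 0.25, -0.001], [0.25, -0.968, 0.003], [-0.0, -0.004, -1.0]]
contact_force: [-5.0, 16.3, -0.2]
width: 0.003
```

Request:
jog_arm(
  motion=[
    {"grip":255,"tx":0.0005,"ty":-0.0019,"tz":0,"rx":0,"ry":0,"rz":0},
    {"grip":255,"tx":0,"ty":0,"tz":0,"rx":0,"ry":0,"rz":0},
  ],
)

```text
time: 15.48
eef_pos: [0.535, 0.1517, 0.1316]
eef_rot: [[0.968, 0.251, -0.002], [0.251, -0.968, 0.007], [-0.0, -0.007, -1.0]]
contact_force: [-8.9, 31.7, 1.3]
width: 0.003
```

Request:
jog_arm(
  motion=[
    {"grip":255,"tx":0.0005,"ty":-0.0019,"tz":0,"rx":0,"ry":0,"rz":0},
    {"grip":255,"tx":0,"ty":0,"tz":0,"rx":0,"ry":0,"rz":0},
  ],
)

```text
time: 15.65
eef_pos: [0.535, 0.1516, 0.1317]
eef_rot: [[0.968, 0.252, -0.003], [0.252, -0.968, 0.01], [-0.0, -0.011, -1.0]]
contact_force: [-13.1, 47.7, 0.9]
width: 0.002
```

The keeper is hard against its stop (force rising, no travel). Backing off and lifting clear.

Request:
jog_arm(
  motion=[
    {"grip":255,"tx":-0.004,"ty":0.0155,"tz":0,"rx":0,"ry":0,"rz":0},
    {"grip":255,"tx":-0.004,"ty":0.0155,"tz":0,"rx":0,"ry":0,"rz":0},
    {"grip":255,"tx":0,"ty":0,"tz":0.03,"rx":0,"ry":0,"rz":0},
    {"grip":255,"tx":0,"ty":0,"tz":0.035,"rx":0,"ry":0,"rz":0},
    {"grip":255,"tx":0,"ty":0,"tz":0.035,"rx":0,"ry":0,"rz":0},
    {"grip":255,"tx":0,"ty":0,"tz":0,"rx":0,"ry":0,"rz":0},
    {"grip":255,"tx":0,"ty":0,"tz":0,"rx":0,"ry":0,"rz":0},
  ],
)

```text
time: 16.23
eef_pos: [0.5292, 0.1775, 0.2337]
eef_rot: [[0.968, 0.249, 0.003], [0.249, -0.968, 0.001], [0.004, 0.0, -1.0]]
contact_force: [0.8, -1.3, -1.1]
width: 0.005
```

```bash
python3 - <<'E'
from h import *
import pickle
w=snap('wrist'); o=r.get_obs(); print(o['time'],o['eef_pos'],o['contact_force'])
s=snap('scene')
pickle.dump((w,s,o),open('s7.pkl','wb'))
a=cv2.resize(w['pixels'][40:330,:,::-1],None,fx=1.4,fy=1.4); c=cv2.resize(s['pixels'][130:270,240:380,::-1],(190,190))
a[-190:,-190:]=c
cv2.imwrite('pics/z7.png',a)
E
```

```text
16.2833 [0.52873624 0.17731776 0.23182946] [ 0.8675764   0.2039265  -0.09708819]
```

View pics/z7.png

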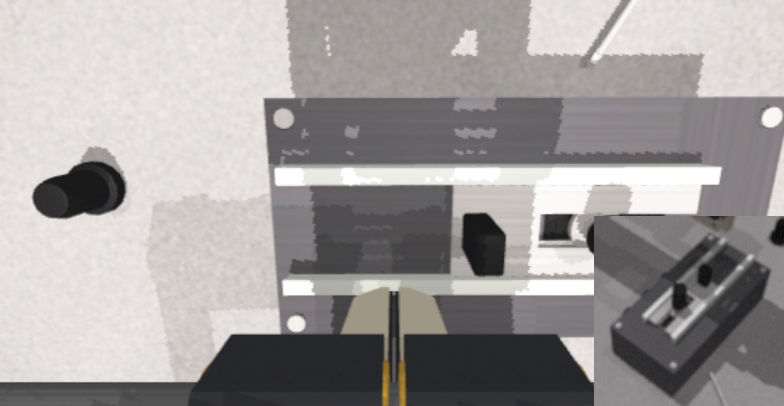

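```bash
python3 - <<'E'
from h import *
import pickle
w,s,o=pickle.load(open('s7.pkl','rb'))
q=onz(w,490/1.4,40+254/1.4,.164)[:2];D=q-[.5625,.0447];y=D@[-.25,.968];print(q,y,'travel',.1873-y,.187-y)
r.close_job()
E
```

```text
[0.54190687 0.12885171] 0.08660713569792462 travel 0.10069286430207537 0.10039286430207538
the job is handed in; nothing more can be done
```

The transport lock is fitted and I handed the job in at about 16.3 s. I got no verdict back.

- **Pin:** I lifted it out of the holder and put it down through the slot. The bar was felt at its expected 45 mm height. Sweeping along box +y, the pin dropped into the hole, which lies about 7–8 mm to +y of the slot's middle. I pushed it down until the collar sat on the cover, with the tool at z 0.1337 m (0.1336 m expected), then let go. A picture afterwards put the grip and collar within about 1 mm of the slot's centre line, and the pin upright.
- **Keeper:** I pushed it by its tab until it hit a hard stop. At the stop it did not move while the force rose to about 49 N, then I backed off and lifted clear.
- **Last checks:** The final picture shows the keeper plate round the pin, the arm clear and the contact force near zero. I compared no bystander positions, but the arm never touched any of them. The picture puts the keeper's travel at about 100 mm, a few millimetres short of the nominal 104 mm. I put that down to picking the tab's position by eye, because the hard stop says it is fully home. It is still above the 97 mm needed.

The first two move calls were refused as invalid because every row needs all seven values. Nothing moved and no harm was done.

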